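# Put the glass prisms back in their sloped rack

### The job

Put the two loose glass prisms back in the sloped rack beside the two already there, standing on the felt and turned alternately thick end to thin end like them, then slide the wooden follower along until it closes the row up and nothing can shift. The optical glass chips easily: grip the prisms with less than 15 N, set them down softly and do not squeeze or knock the row, and leave the spectacles, eye-drop bottle, pen and register where they are.

Things in the scene. Friction and masses are not known exactly. Their poses are not given: they have to be found in the camera images.
- deck: Felt deck of a fixed beech rack, sloping 30 degrees down towards the robot. Origin: on the felt, mid-slope, at the foot of the fixed cheek (left end, its face at y = 0, 37 mm over the desk). x up the slope, y along the row to the cheek, z square to the felt. Lips 6 mm high along both edges, inner faces at x = -25 and +25 mm: keep the fingertips over them.
- row_end (a point): Point on the felt, mid-slope, 56 mm from the cheek (y = -56 mm on the deck; axes as the deck's), where a closed-up row of four prisms ends: 28 mm a pair, centres at y = -7, -21, -35, -49 mm, z = 18 mm. Glass chips above a grip of 15 N or above 20 N against the rack, follower, desk or another prism.
- follower (a joint): Sliding wooden follower (stop block) of the rack, m: 0 = open at the right end, growing along the deck's +y. Its felt face (42 mm wide, 34 high) is at deck y = -132 mm + joint value, so it meets a closed-up row of four at 0.076; beyond that it squeezes the glass. Slid up, it pushes prisms that stand with gaps together, with little force. Friction 1.5 N; it stays where left.
- follower_tab (a point): Point in the follower's upright wooden tab, on its axis, 36 mm over the felt, 26 mm behind the follower's face (towards deck -y). Tab: 18 mm along the deck's x, 12 mm along its y, top 47 mm over the felt. Axes as the deck's.
- prism_1_c (a point): Clear glass wedge prism, 55 g, standing on its side in the rack next to the cheek, thick end down-slope. Point: its centre, 18 of 36 mm up; z along its height. x runs along its 44 mm length from the thick end (22 mm, at x = -22; dark blue line on top) to the thin end (6 mm, at x = +22). Flat face at y = +7; slanting face from y = -15 at the thick end to +1 at the thin end. The white end faces are parallel: grip across them.
- prism_2_c (a point): Clear glass wedge prism, 55 g, standing on its side in the rack, end for end to prism 1. Point: its centre, 18 of 36 mm up; z along its height. x runs along its 44 mm length from the thick end (22 mm, at x = -22; dark blue line on top) to the thin end (6 mm, at x = +22). Flat face at y = +7; slanting face from y = -15 at the thick end to +1 at the thin end. Slants face each other.
- prism_3_c (a point): Clear glass wedge prism, 55 g, standing on its side on the desk right of the rack. Point: its centre, 18 of 36 mm up; z along its height. x runs along its 44 mm length from the thick end (22 mm, at x = -22; dark blue line on top) to the thin end (6 mm, at x = +22). Flat face at y = +7; slanting face from y = -15 at the thick end to +1 at the thin end. 4 to 10 N across the white ends holds it. Pads wider than the thin end overhang it: leave gaps.
- prism_4_c (a point): Clear glass wedge prism, 55 g, standing on its side on the desk right of the rack. Point: its centre, 18 of 36 mm up; z along its height. x runs along its 44 mm length from the thick end (22 mm, at x = -22; dark blue line on top) to the thin end (6 mm, at x = +22). Flat face at y = +7; slanting face from y = -15 at the thick end to +1 at the thin end. 4 to 10 N across the white ends holds it. Pads wider than the thin end overhang it: leave gaps.
- glasses: red-framed spectacles with open arms on the desk, 141 x 142 x 42 mm, left front; origin under their middle. Leave alone.
- eye_drops: small amber eye-drop bottle with black dropper top, 33 mm across, 102 mm tall, standing right of and behind the rack; origin under its middle. Leave alone.
- ball_pen: white ball pen, 145 mm long, 10 mm thick, lying near the desk's front edge; origin under its middle. Leave alone.
- register: open spiral-bound register, 210 x 152 x 14 mm, lying at the right rear; origin under its middle. Leave alone.
Things that resemble listed ones, but are neither listed nor needed, are in the scene too. Leave any green or red look-alike of the part that bears prism_4_c alone.

How it is judged (in metres and radians):
At the end, for the whole second after the job is handed in: All four prisms rest on the felt between cheek and follower (centres within 7 mm of mid-slope, 14 to 22 mm over the felt; upright to 0.12 rad, lengthwise up the slope to 0.15 rad), and the follower is within 7 mm of the closed-up row (joint over 0.069) (x of prism_1_c in the frame of deck between -0.007 and 0.007 m and y of prism_1_c in the frame of deck between -0.064 and -0.003 m and z of prism_1_c in the frame of deck between 0.014 and 0.022 m and angle between the z axis of each of prism_1_c, prism_2_c, prism_3_c, prism_4_c and the z axis of deck, either way round below 0.12 rad and angle between the x axis of each of prism_1_c, prism_2_c, prism_3_c, prism_4_c and the x axis of deck, either way round below 0.15 rad and linear speed of each of prism_1, prism_2, prism_3, prism_4 below 0.02 m/s and x of prism_2_c in the frame of deck between -0.007 and 0.007 m and y of prism_2_c in the frame of deck between -0.064 and -0.003 m and z of prism_2_c in the frame of deck between 0.014 and 0.022 m and x of prism_3_c in the frame of deck between -0.007 and 0.007 m and y of prism_3_c in the frame of deck between -0.064 and -0.003 m and z of prism_3_c in the frame of deck between 0.014 and 0.022 m and x of prism_4_c in the frame of deck between -0.007 and 0.007 m and y of prism_4_c in the frame of deck between -0.064 and -0.003 m and z of prism_4_c in the frame of deck between 0.014 and 0.022 m and value of joint follower above 0.069 m); the robot touches nothing.
It fails at once if a prism is gripped with more than 15 N (both fingers together press on it with more than 30 N) (contact force between the fingers and prism_1 above 30 N or contact force between the fingers and prism_2 above 30 N or contact force between the fingers and prism_3 above 30 N or contact force between the fingers and prism_4 above 30 N).
It fails at once if a prism is knocked, dropped or squeezed: more than 20 N between it and the rack, the follower, the desk or another prism (contact force between any of prism_1, prism_2, prism_3, prism_4 and rack above 20 N or contact force between any of prism_1, prism_2, prism_3, prism_4 and desk above 20 N or contact force between prism_1 and prism_2 above 20 N or contact force between any of prism_1, prism_2 and prism_3 above 20 N or contact force between any of prism_1, prism_2, prism_3 and prism_4 above 20 N).
It fails at once if the spectacles, the eye-drop bottle, the pen or the register is moved more than 20 mm, or the bottle is tipped over (distance of any of glasses, eye_drops, ball_pen, register from where it was at the start of the episode above 0.02 m or angle between eye_drops's own z axis and vertical above 0.5 rad).
It also fails if it takes over 67 s, if anything falls off the work surface, if the arm or the gripper's body presses on something with over 40 N, if the wrist force passes 120 N, or if a joint passes its speed limit or range.

### The arm

A 6-joint arm with a two-finger parallel gripper is mounted at the origin on a cart in front of the work surface, level with it; the furniture and walls round the work are solid. World frame = base frame: x ahead of the robot, y to its left, z up, the work surface at z = 0. Lengths are in m, angles in degrees, forces in N, time in s.
With the tool pointing down it reaches from about 0.375 to 0.825 m from the base axis. Payload 5.5 kg.
Tool frame: the origin (TCP) lies midway between the tips of the shut fingers; the grasp point (between the pads) lies 19 mm behind it (env.grasp_offset is the z of the grasp point in the tool frame, in m); z points along the fingers, y is the line along which they close (so a half turn about z gives the same grasp; the last joint's range is limited). The gripper opens to 85 mm and grips with 20 to 120 N. Pads are 22 mm wide; open, the fingers measure 114 mm over their backs; the gripper's body (76 mm by 85 mm) begins 54 mm behind the grasp point. The pads swing forward as they close: fully open they stand 13 mm farther back than shut.
Start: joints at [-67.036, 17.962, -2.699, 69.339, 0, 90], TCP at [0.234, -0.552, 0.231] pointing down, gripper open.
Joint ranges: [-152.73, 152.73], [-39.44, 99.34], [-58.76, 71.6], [-118.89, 123.64], [-81.53, 83.1], [-180, 180]. Speed limits (degrees/s): [136.94, 136.94, 172.46, 180, 180, 180].

### API

Orientations are given as a 3x3 rotation matrix whose columns are the frame's x, y, z axes.
In Python, from bench import env, eyes gives the robot as it stands. The module is installed in compiled form; this text tells all that it offers.
- The arm moves only by the tool play_rows, never from a script. Its arguments are lists of equal length, an entry for each row: "dp": the shift along the tool's x, y, z in mm, a list of three; "roll": the turn about the tool's z in rad; "grip": the finger opening in mm, from 0 to 85.4. A call has 1 to 12 rows; each row is the pose to reach, as a shift and turn from the pose commanded when the call began, along the tool's axes at that moment; what a row does not reach only later rows make up. A row lasts 1/10 s, in which the tool goes at most 50 mm and 8.59 degrees, less where a joint would pass 70% of its speed; a pose out of reach is approached as far as the arm can. A call with a gripper value outside its range is refused whole. The fingers move at their own pace and stop on an object; "force" is the grip in N (left out, the last holds). Time passes only in rows, so rows that repeat a pose let the fingers close. It gives the time, the measured TCP pose, the force, the opening and the grip force at its end, in the units of the state.
- env.state(): the state, without advancing time (a new reading comes with each control period).
- eyes.get_image(name): name is "side" or "top"; returns (picture, depth): 400x640x3 uint8, blue, green, red; 400x640 float32, m along the optical axis (not along the pixel's ray), 0 where there is no reading.
- eyes.calibration(name): a dict with "mtx" (3x3 intrinsics, pixels), "D" ([k1, k2, p1, p2, k3] as OpenCV has them; the pictures are not rectified), "T" (4x4, takes a point from camera to world coordinates). Camera axes: x right, y down, z forward; pixel columns grow to the right and rows downward; lengths in m; the calibration is good to about 2 mm. A picture is of the moment at which its call begins. calibration takes no time and is no camera call.
- env.hand_in(): hands the job in; it is judged then, once.
The state is a dict: "time": time; "joint_pos": joint angles; "qvel": joint speeds; "joint_efforts": joint torques, N m; "position": TCP position; "ee_rot": TCP orientation; "contact_force": force on the tool from outside, world axes, zero at the start; "torque": the same for the moment, N m; "finger_gap": finger opening in m; "grip_force": force on a finger pad.
Only numpy, scipy, OpenCV 4.12 (cv2) and the standard library are available. Lean on these libraries where they do the work, as an engineer would, in place of code of your own. Each camera call takes 0.05 s, during which the arm holds its last target. There are 200 camera calls.

## Working session

There is one attempt and no reset: what is moved stays moved. The work goes in short steps, Python scripts to look and compute and a tool call to move; the robot and the scene stay as the last step left them, time stands still between calls to the robot, and variables do not carry over. Pictures are saved under pics/ and viewed, at most 10 in all, crops included, and the job is handed in when it is done.

Besides the shell and the picture viewer there is one more tool, called as name(argument=value, ...) on one line, values as JSON. play_rows: Moves the arm, as the interface text tells. Its arguments: {"type":"object","properties":{"dp":{"type":"array","items":{"type":"array","items":{"type":"number"}}},"roll":{"type":"array","items":{"type":"number"}},"grip":{"type":"array","items":{"type":"number"}},"force":{"type":"number"}},"required":["dp","roll","grip"]}

```bash
mkdir -p pics
cat > h.py <<'E'
import numpy as np, cv2
from bench import env, eyes
def cap(n):
    im,d=eyes.get_image(n); np.savez(f'{n}.npz',im=im,d=d); return im,d
def load(n):
    z=np.load(f'{n}.npz'); return z['im'],z['d']
def px2w(n,uv,z=None,d=None):
    c=eyes.calibration(n); T=np.array(c['T'])
    uv=np.array(uv,float).reshape(-1,1,2)
    r=cv2.undistortPoints(uv,np.array(c['mtx']),np.array(c['D']))[:,0]
    r=np.c_[r,np.ones(len(r))]
    if z is None: P=r*np.array(d).reshape(-1,1); return P@T[:3,:3].T+T[:3,3]
    w=r@T[:3,:3].T; s=(z-T[2,3])/w[:,2]; return T[:3,3]+w*s[:,None]
def w2px(n,P):
    c=eyes.calibration(n); T=np.linalg.inv(np.array(c['T']))
    P=np.array(P,float).reshape(-1,3)@T[:3,:3].T+T[:3,3]
    return cv2.projectPoints(P,np.zeros(3),np.zeros(3),np.array(c['mtx']),np.array(c['D']))[0][:,0]
E
python3 - <<'E'
from h import *
for n in('top','side'):
    im,d=cap(n); cv2.imwrite(f'pics/{n}0.png',im); c=eyes.calibration(n); print(n,np.round(c['T'],3),np.round(c['mtx'],1))
print(env.state(),env.grasp_offset)
E
```

```text
top [[-0.012 -0.997  0.082  0.46 ]
 [-1.     0.013  0.004  0.07 ]
 [-0.006 -0.082 -0.997  1.258]
 [ 0.     0.     0.     1.   ]] [[494.3   0.  319.8]
 [  0.  494.3 204.5]
 [  0.    0.    1. ]]
side [[-0.929 -0.186  0.321  0.3  ]
 [-0.37   0.418 -0.829  0.773]
 [ 0.02  -0.889 -0.457  0.472]
 [ 0.     0.     0.     1.   ]] [[361.7   0.  313. ]
 [  0.  361.7 197.4]
 [  0.    0.    1. ]]
{'time': 0.1, 'joint_pos': array([-6.70363579e+01,  1.80011239e+01, -2.74957836e+00,  6.93410273e+01,
        3.73261224e-04,  9.00000352e+01]), 'qvel': array([ 0.06184091, -0.0960763 ,  0.10518952, -0.01555316, -0.0139722 ,
        0.01479058]), 'joint_efforts': array([-5.92379547e-04, -5.40765631e+01,  3.40541911e+01,  1.12540042e-02,
       -4.76607545e-05, -8.75751567e-06]), 'position': array([ 0.23387896, -0.55195234,  0.23050224]), 'ee_rot': array([[ 9.20752856e-01,  3.90145864e-01, -6.18620148e-04],
       [ 3.90146354e-01, -9.20751672e-01,  1.47665075e-03],
       [ 6.51364506e-06, -1.60098279e-03, -9.99998718e-01]]), 'contact_force': array([ 0.64466172,  0.54403784, -0.47511771]), 'torque': array([ 0.01045655, -0.06284749,  0.00585249]), 'grip_force': 0.0, 'finger_gap': 0.08492805218715277} -0.0187
```

View pics/top0.png

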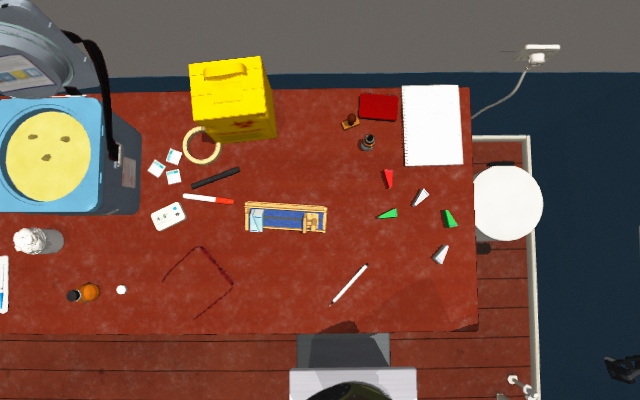

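View pics/side0.png

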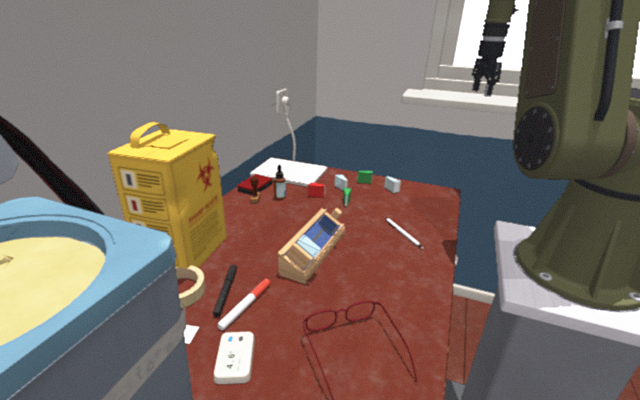

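Run:
```python
from h import *
im,d=load('top')
a=cv2.resize(im[195:240,238:338],None,fx=7,fy=7,interpolation=cv2.INTER_CUBIC) # 700x315
b=cv2.resize(im[164:274,372:472],None,fx=7,fy=7,interpolation=cv2.INTER_CUBIC)
b1=cv2.resize(im[182:212,405:440],None,fx=9,fy=9,interpolation=cv2.INTER_CUBIC)
b2=cv2.resize(im[239:269,423:458],None,fx=9,fy=9,interpolation=cv2.INTER_CUBIC)
o=np.zeros((600,700,3),np.uint8); o[:315]=a; o[320:590,:315]=b1; o[320:590,330:645]=b2
cv2.imwrite('pics/c1.png',o)
for c,r in((421,197),(441,254)):
    print(px2w('top',[c,r],z=.036)); print(np.round(1000*(d[r-10:r+11:2,c-10:c+11:2]-d[r-12,c-12])).astype(int))
print(px2w('top',[[246,205],[326,207],[246,229],[326,233]],z=.05))
```

```text
[[ 0.57621255 -0.17601656  0.036     ]]
[[   -1    -2    -5     3    -1     2    -1     2     1     2    -5]
 [    2     0    -1     1     1    -5   -36    -5     2    -2    -3]
 [    0     0    -5     2    -2   -29   -42   -40     0    -7    -3]
 [    1    -3     0    -2   -15   -45   -39   -40   -41    -2     1]
 [   -3    -1    -6    -3   -44   -37   -38   -40   -41 -1266    -7]
 [   -1    -3    -1   -20   -39   -36   -36   -42    -7    -1    -4]
 [   -1    -1    -7   -37   -40   -46   -37    -3     1    -5    -5]
 [   -2    -6   -35   -39   -38     0    -2    -6    -5    -3    -5]
 [   -3   -15   -40   -44     0    -9    -3    -5    -3     2    -4]
 [   -2   -19   -43    -7    -5    -6    -4    -3    -6    -2    -6]
 [   -8    -5    -6    -4    -3    -4    -6    -4    -5    -7    -3]]
[[ 0.43440961 -0.22160851  0.036     ]]
[[    2     3     2    -2     1     0     5     4 -1251     6     8]
 [    3    -1     1     2     4     2    -7   -29   -35     5     4]
 [   -2     0    -3     2     3    -3   -25   -36   -36    -1     3]
 [    3    -4    -3     4    -3   -25   -34   -33   -35     2     1]
 [    1     0     3    -2   -25   -33   -32   -38     0    -4    -1]
 [   -1     1     4   -20   -37   -40   -40   -37    -1     2    -3]
 [    0     4   -21   -38 -1251   -34   -36    -1     3    -2    -1]
 [   -5   -11   -36   -38   -35   -35   -39     2    -3     4    -1]
 [   -3     3   -12   -37   -35   -38   -39    -1    -3    -3     1]
 [   -4     2     2    -6   -34   -39     5     2     4     0    -2]
 [    2    -2     0    -2    -1    -4    -4    -1    -1    -5    -1]]
[[0.56058551 0.25706143 0.05      ]
 [0.55319032 0.06064385 0.05      ]
 [0.50165558 0.25708285 0.05      ]
 [0.48955786 0.06148152 0.05      ]]
```

View pics/c1.png

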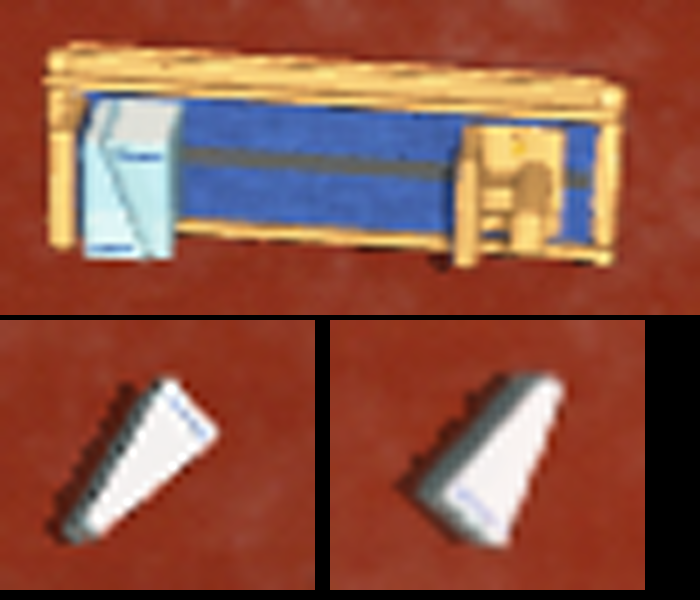

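```bash
cat > fit.py <<'E'
from h import *
from scipy.optimize import least_squares, minimize
def Rdeck(yaw,s=np.pi/6):
    # x up the slope (away from robot), z normal tilted to robot
    R=np.array([[np.cos(s),0,-np.sin(s)],[0,1,0],[np.sin(s),0,np.cos(s)]])
    c,n=np.cos(yaw),np.sin(yaw); return np.array([[c,-n,0],[n,c,0],[0,0,1]])@R
S=8
TOP=np.array([[-22,7],[22,7],[22,1],[-22,-15]])/1e3
def fitprism(n,im,c0,a0,flip,h=.036,z=None):
    r=22;u0,v0=int(c0[0])-r,int(c0[1])-r
    w=im[v0:v0+2*r,u0:u0+2*r].astype(float)
    m=np.clip((w[...,1]-70)/100,0,1)*(w[...,1]>0.75*w[...,2])   # white: green channel high
    def ren(p):
        c,s=np.cos(p[2]),np.sin(p[2]); q=TOP*[1,-1 if flip else 1]
        P=np.c_[q@np.array([[c,s],[-s,c]])+p[:2],np.full(4,h)]
        uv=(w2px(n,P)-[u0,v0]+.5)*S-.5
        o=np.zeros((2*r*S,2*r*S),np.uint8); cv2.fillPoly(o,[np.round(uv*16).astype(np.int32)],255,shift=4)
        return cv2.resize(o,(2*r,2*r),interpolation=cv2.INTER_AREA)/255
    f=lambda q:((ren([q[0]/1e3,q[1]/1e3,q[2]/30])-m)**2).sum()
    p0=px2w(n,c0,z=h)[0]
    x0=[p0[0]*1e3,p0[1]*1e3,a0*30]
    best=None
    for da in(-.3,0,.3):
        R=minimize(f,x0+np.array([0,0,da*30]),method='Nelder-Mead',options=dict(initial_simplex=np.array(x0)+np.array([[0,0,da*30],[6,0,da*30],[0,6,da*30],[0,0,da*30+6]])))
        if best is None or R.fun<best.fun: best=R
    return np.array([best.x[0],best.x[1],np.degrees(best.x[2]/30)]),best.fun
E
python3 - <<'E'
from fit import *
im,d=load('top')
for nm,c0,a in(('A',(421,197),np.arctan2(105,-125)),('B',(441.5,254),np.arctan2(-70,125))):
    for fl in(0,1): print(nm,fl,fitprism('top',im,c0,a,fl))
cr=np.array([[85,258],[172,258],[150,258],[85,140],[178,152],[103,140],[190,95],[455,120],[185,222],[450,243],[463,127],[455,265]],float)
dk=np.array([[-22,0,36],[-22,-28,36],[-22,-22,36],[22,0,36],[22,-28,36],[22,-6,36],[25,0,0],[25,0,0],[-25,0,6],[-25,0,6],[21,-132,34],[-21,-132,34]])/1e3
uv=(cr+.5)/7-.5+[238,195]
def res(p):
    y=np.array([0]*12,float); D=dk.copy()
    for k,i in enumerate((6,7,8,9)): D[i,1]=p[3+k]
    return (w2px('top',D@Rdeck(p[2]).T+[p[0],p[1],.037])-uv).ravel()
s=least_squares(res,[.52,.25,0,-.035,-.13,-.035,-.13],loss='soft_l1',x_scale=[.01,.01,.1,.01,.01,.01,.01])
print(s.x,np.round(s.fun.reshape(-1,2),2))
np.save('deck.npy',s.x[:3])
# depth check on felt
R=Rdeck(s.x[2]);o=np.r_[s.x[:2],.037]
G=np.array([[x,y,0] for x in(-.015,-.005,.005,.015) for y in np.arange(-.11,-.04,.005)])
q=np.round(w2px('top',G@R.T+o)).astype(int)
P=px2w('top',q,d=d[q[:,1],q[:,0]]); L=(P-o)@R
print('felt z mean by row',L[:,2].reshape(4,-1).mean(1))
E
```

```text
A 0 (array([ 574.30126436, -174.32701792,  128.61730069]), np.float64(4.4845553633218))
A 1 (array([ 573.76663466, -174.34662151,  148.71636822]), np.float64(6.8960263360246055))
B 0 (array([ 436.4472927 , -225.91970186,  -43.07165881]), np.float64(10.762039907727797))
B 1 (array([ 436.80536411, -225.60010579,  -22.84835016]), np.float64(13.231868435217224))
[ 0.5334793   0.24402428 -0.06221304 -0.0317138  -0.12488326 -0.03023699
 -0.12469672] [[ 0.24 -0.45]
 [-0.72  0.13]
 [-0.04  0.01]
 [-0.13  0.22]
 [-1.77 -0.91]
 [-0.21  0.35]
 [ 0.02 -0.33]
 [ 0.04 -2.02]
 [-0.03  0.64]
 [ 0.02 -0.45]
 [ 0.96  4.83]
 [ 1.63  0.53]]
felt z mean by row [-0.00107176 -0.00076731 -0.00139013 -0.00064844]
```

Run:
```python
from fit import *
im,d=load('top')
cr=np.array([[85,258],[172,258],[150,258],[85,140],[178,152],[103,140],[190,95],[455,120],[185,222],[450,243],[455,265]],float)
dk=np.array([[-22,0,36],[-22,-28,36],[-22,-22,36],[22,0,36],[22,-28,36],[22,-6,36],[25,0,0],[25,0,0],[-25,0,6],[-25,0,6],[-21,-132,34]])/1e3
uv=(cr+.5)/7-.5+[238,195]
def res(p):
    D=dk.copy()
    for k,i in enumerate((6,7,8,9)): D[i,1]=p[3+k]
    return (w2px('top',D@Rdeck(p[2]).T+[p[0],p[1],.037])-uv).ravel()
s=least_squares(res,[.52,.25,0,-.035,-.13,-.035,-.13],loss='soft_l1',f_scale=.5,x_scale=[.01,.01,.1,.01,.01,.01,.01])
print(s.x,np.round(s.fun.reshape(-1,2),2)); np.save('deck.npy',s.x[:3])
R=Rdeck(s.x[2]);o=np.r_[s.x[:2],.037]
W=lambda L:np.array(L)/1e3@R.T+o
def draw(img,P,u0,f,col):
    q=(w2px('top',P)-u0+.5)*f-.5; cv2.polylines(img,[np.round(q*8).astype(np.int32)],True,col,1,shift=3)
a=cv2.resize(im[195:240,238:338],None,fx=7,fy=7,interpolation=cv2.INTER_CUBIC)
for L in([[25,0,0],[25,-132,0]],[[-25,0,6],[-25,-132,6]],[[-22,0,36],[22,0,36],[22,-28,36],[-22,-28,36]],[[-21,-132,34],[21,-132,34],[21,-132,0],[-21,-132,0]],[[-9,-152,47],[9,-152,47],[9,-164,47],[-9,-164,47]]):
    draw(a,W(L),[238,195],7,(0,0,255))
o_=np.zeros((600,700,3),np.uint8); o_[:315]=a
for k,(u0,c0,p) in enumerate((((405,182),(421,197),(574.3,-174.3,128.6)),((423,239),(441.5,254),(436.4,-225.9,-43.1)))):
    b=cv2.resize(im[u0[1]:u0[1]+30,u0[0]:u0[0]+35],None,fx=9,fy=9,interpolation=cv2.INTER_CUBIC)
    t=np.radians(p[2]);c,n=np.cos(t),np.sin(t)
    for z in(36,0): draw(b,np.c_[TOP@np.array([[c,n],[-n,c]])+np.array(p[:2])/1e3,[z/1e3]*4],u0,9,(0,0,255) if z else (0,255,0))
    o_[320:590,k*330:k*330+315]=b
cv2.imwrite('pics/c2.png',o_)
```

```text
[ 0.53371146  0.24343474 -0.07556417 -0.03086079 -0.1240688  -0.03000556
 -0.12446845] [[ 0.28 -0.56]
 [-0.69  0.17]
 [-0.    0.02]
 [ 0.12  0.13]
 [-1.53 -0.85]
 [ 0.04  0.28]
 [ 0.02 -0.27]
 [ 0.03 -1.45]
 [-0.03  0.69]
 [-0.01  0.11]
 [ 1.64  1.15]]
```

View pics/c2.png

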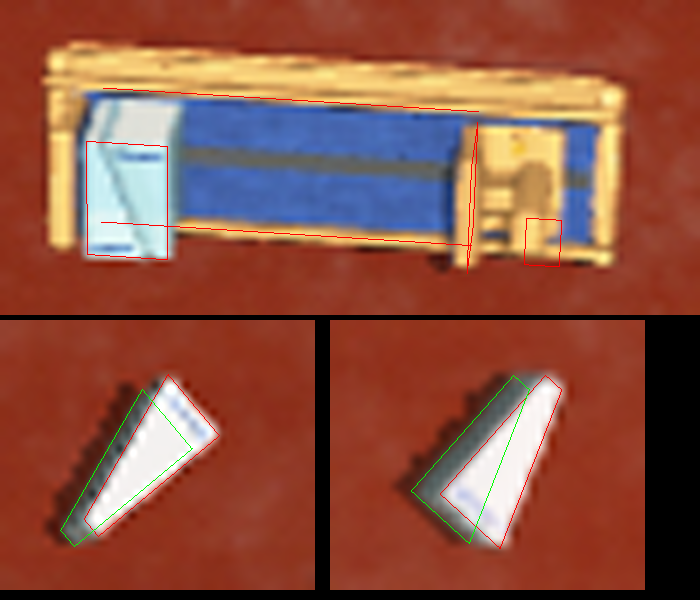

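Run:
```python
from fit import *
im,d=load('top')
w=im.astype(float); blue=np.clip((w[...,0]-w[...,2])/90,0,1)
ob=[]
for u in range(268,301):
    col=blue[205:235,u]; i=np.where(col>.5)[0]; a,b=i[0],i[-1]
    # subpixel half crossing
    t=a-1+(.5-col[a-1])/(col[a]-col[a-1]); bt=b+(col[b]-.5)/(col[b]-col[b+1])
    ob.append([u,205+t,205+bt])
ob=np.array(ob)
pu=np.polyfit(ob[:,0],ob[:,1],1);pl=np.polyfit(ob[:,0],ob[:,2],1)
print(pu,pl,np.std(ob[:,1]-np.polyval(pu,ob[:,0])),np.std(ob[:,2]-np.polyval(pl,ob[:,0])))
cr=np.array([[85,258],[174,259],[150,258],[85,140],[178,150],[103,140]],float)
dk=np.array([[-22,0,36],[-22,-28,36],[-22,-22,36],[22,0,36],[22,-28,36],[22,-6,36]])/1e3
uv=(cr+.5)/7-.5+[238,195]
for hu,hl in((0,6),):
  def res(p):
    R=Rdeck(p[2]);o=np.r_[p[:2],.037]
    r1=(w2px('top',dk@R.T+o)-uv); y=np.linspace(-.05,-.12,6)
    U=w2px('top',np.c_[np.full(6,.025),y,np.full(6,hu/1e3)]@R.T+o);L=w2px('top',np.c_[np.full(6,-.025),y,np.full(6,hl/1e3)]@R.T+o)
    return np.r_[r1[:,0]*.7,r1[:,1]*.4,U[:,1]-np.polyval(pu,U[:,0]),L[:,1]-np.polyval(pl,L[:,0])]
  s=least_squares(res,[.53,.24,-.09],x_scale=[.01,.01,.1])
  print(s.x,np.round(s.fun,2))
np.save('deck.npy',s.x)
R=Rdeck(s.x[2]);o=np.r_[s.x[:2],.037]
f=(((np.array([[457,265],[455,165]])+.5)/7-.5)+[238,195])
F=px2w('top',f,z=.037+.0295-.0105); print('follower face deck y', ((F-o)@R))
st=env.state(); yaw=s.x[2]
print('deck yaw deg',np.degrees(yaw),'tool',st['position'])
for y in(-40,-75): print(y,np.array([0,y/1e3,.018])@R.T+o)
```

```text
[6.66094797e-02 1.90911899e+02] [6.87549455e-02 2.07086556e+02] 0.21202274984807234 0.1842941822762053
[ 0.53431985  0.24263821 -0.07175639] [ 0.47 -0.41  0.27  0.31 -0.84  0.26 -0.33 -0.11 -0.11 -0.05 -0.35  0.01
 -1.05 -1.09 -1.13 -1.18 -1.22 -1.26  1.35  1.31  1.26  1.21  1.16  1.11]
follower face deck y [[-0.01974316 -0.12766931  0.03333803]
 [ 0.01025381 -0.12481429  0.01601927]]
deck yaw deg -4.1113382327377295 tool [ 0.23387896 -0.55195234  0.23050224]
-40 [0.52247522 0.2033864  0.05258846]
-75 [0.5199659  0.16847647 0.05258846]
```

Run:
```python
from fit import *
im,d=load('top'); ds=[d]
for i in range(4): ds.append(eyes.get_image('top')[1])
d=np.median(np.array([np.where(x>0,x,np.nan) for x in ds]),0)
s=np.load('deck.npy');R=Rdeck(s[2]);o=np.r_[s[:2],.037]
us=np.arange(270,300)
v0=np.polyval([.0677,190.9],us)
for k in range(-10,26):
    v=np.round(v0+k*1.0).astype(int); P=px2w('top',np.c_[us,v],d=d[v,us]); L=(P-o)@R*1e3
    # position relative in yaw-aligned horizontal, height
    print(k,np.round(np.nanmedian(L,0)[[0,2]],1),'world z',round(np.nanmedian(P[:,2])*1e3,1),im[v,us].mean(0).astype(int))
```

```text
-10 [ 21.6 -56.7] world z -1.1 [ 35  55 144]
-9 [ 19.2 -55.7] world z -1.9 [ 34  54 144]
-8 [ 16.9 -54.5] world z -1.9 [ 31  50 135]
-7 [ 16.7 -49.7] world z 2.3 [ 75 130 203]
-6 [35.  -4.3] world z 50.9 [ 93 164 215]
-5 [34.1 -1.3] world z 52.9 [119 205 244]
-4 [31.1 -1.3] world z 51.5 [122 208 246]
-3 [28.6 -1.1] world z 50.6 [102 178 227]
-2 [28.2  4. ] world z 54.5 [ 89 158 206]
-1 [26.2  5.2] world z 54.5 [112 177 214]
0 [20.7 -0.7] world z 46.8 [148  92  71]
1 [17.9 -1. ] world z 45.0 [175 103  70]
2 [15.1 -0.8] world z 43.9 [175 102  70]
3 [12.4 -0.8] world z 42.5 [176 102  70]
4 [ 9.5 -1. ] world z 41.0 [177 104  71]
5 [ 7.1 -0.5] world z 40.2 [177 103  70]
6 [ 4.  -0.7] world z 38.5 [166 102  73]
7 [ 1.7 -0.2] world z 37.8 [106  98  93]
8 [-1.3 -0.4] world z 36.0 [98 99 96]
9 [-4.3 -0.6] world z 34.2 [135 101  85]
10 [-7.3 -1.4] world z 32.1 [178 104  71]
11 [-9.7 -0.6] world z 31.7 [176 103  70]
12 [-12.5  -1. ] world z 30.1 [174 101  69]
13 [-15.2  -0.6] world z 29.0 [171  99  68]
14 [-18.1  -0.5] world z 27.3 [173 101  68]
15 [-20.7  -0.8] world z 26.0 [176 102  70]
16 [-24.   -1.6] world z 23.5 [170 103  75]
17 [-25.8   1.1] world z 25.2 [ 98 127 159]
18 [-26.5   4.5] world z 27.5 [113 195 236]
19 [-29.5   4. ] world z 25.8 [ 69 119 168]
20 [-44.7 -18.6] world z -1.2 [ 31  50 135]
21 [-47.1 -17.5] world z -1.7 [ 31  50 141]
22 [-49.4 -16.4] world z -1.4 [ 31  52 142]
23 [-51.8 -15.3] world z -2.2 [ 31  51 141]
24 [-53.8 -13.6] world z -1.7 [ 32  53 142]
25 [-55.9 -12.3] world z -1.8 [ 34  54 144]
```

```bash
cat > go.py <<'E'
import sys; from h import *
# usage: go.py x y z(mm) yangle(deg)
x,y,z,a=map(float,sys.argv[1:]); st=env.state(); R=np.array(st['ee_rot']); p=np.array(st['position'])*1e3
cur=np.degrees(np.arctan2(R[1,1],R[0,1])); da=(a-cur+180)%360-180
print('dp',np.round((np.array([x,y,z])-p)@R,1),'roll',round(-np.radians(da),4),'cur',p.round(1),round(cur,2),'j6',st['joint_pos'][5].round(1),'gap',st['finger_gap'],'t',st['time'])
E
python3 go.py 434.4 -228.1 100 -43.07
```

```text
dp [ 311.  -220.2  131.1] roll -0.4183 cur [ 234.  -552.3  231. ] -67.03 j6 90.0 gap 0.08571392303883478 t 0.3
```

play_rows(dp=[[38,-27,16],[78,-55,33],[118,-83,50],[156,-110,66],[195,-138,82],[233,-165,98],[270,-191,114],[300,-212,126],[311,-220,131],[311,-220,131],[311,-220,131]], roll=[-0.05,-0.1,-0.15,-0.2,-0.26,-0.32,-0.37,-0.4,-0.418,-0.418,-0.418], grip=[85,85,85,85,85,85,85,85,85,85,85], force=5)

```text
time: 1.4
position: [0.4345, -0.2292, 0.1006]
ee_rot: [[0.683, 0.73, -0.0], [0.73, -0.683, -0.001], [-0.001, 0.0, -1.0]]
contact_force: [-1.1, -0.4, 0.2]
finger_gap: 0.0847
grip_force: 0.0
```

```bash
python3 go.py 434.4 -228.1 11 -43.07; python3 -c "
from h import *
im,d=cap('side'); cv2.imwrite('pics/s1.png',cv2.resize(im[140:240,300:460],None,fx=5,fy=5))"
```

```text
dp [ 0.8 -0.9 89.6] roll -0.0006 cur [ 434.5 -229.2  100.6] -43.1 j6 105.3 gap 0.08468761193020037 t 1.4
```

View pics/s1.png

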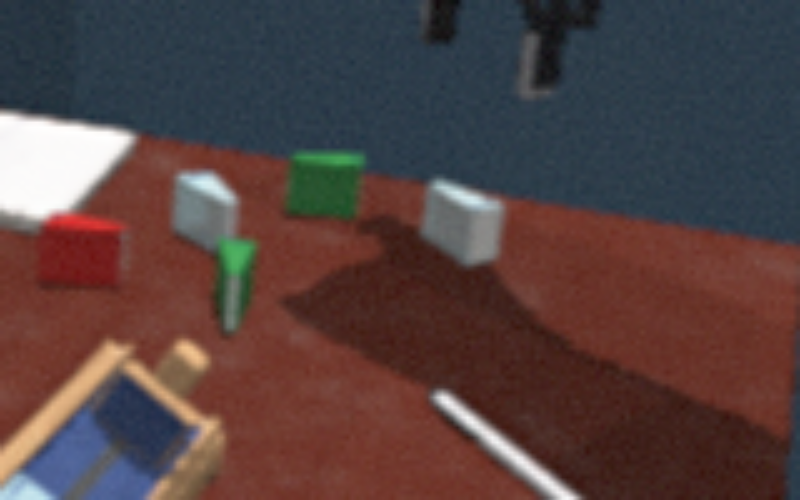

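The side view shows loose prism B at crop (462,222) with the open fingers straddling above it at (440,20) and (540,70). The red and green wedges stay clear.

play_rows(dp=[[1,-1,30],[1,-1,60],[1,-1,78],[1,-1,87],[1,-1,90],[1,-1,90],[1,-1,90],[1,-1,90],[1,-1,90],[1,-1,90],[1,-1,90]], roll=[0,0,0,0,0,0,0,0,0,0,0], grip=[85,85,85,80,70,62,56,52,50,48,48])

```text
time: 2.55
position: [0.4347, -0.2271, 0.0105]
ee_rot: [[0.683, 0.73, 0.0], [0.73, -0.683, -0.0], [0.0, 0.0, -1.0]]
contact_force: [-0.1, -0.1, 0.1]
finger_gap: 0.0485
grip_force: 0.0
```

play_rows(dp=[[0,0,0],[0,0,0],[0,0,0],[0,0,0],[0,0,0]], roll=[0,0,0,0,0], grip=[47,46,45.3,45,45])

```text
time: 3.05
position: [0.4348, -0.2273, 0.0104]
ee_rot: [[0.683, 0.73, 0.0], [0.73, -0.683, -0.0], [0.0, 0.0, -1.0]]
contact_force: [0.5, -0.6, 0.6]
finger_gap: 0.0451
grip_force: 0.5
```

play_rows(dp=[[0,0,0],[0,0,0],[0,0,0]], roll=[0,0,0], grip=[44.5,44.2,44])

```text
time: 3.35
position: [0.4347, -0.2272, 0.0103]
ee_rot: [[0.683, 0.73, 0.0], [0.73, -0.683, -0.0], [0.0, 0.0, -1.0]]
contact_force: [1.3, -0.3, 1.4]
finger_gap: 0.044
grip_force: 0.6
```

play_rows(dp=[[0,0,0],[0,0,0]], roll=[0,0], grip=[43.8,43.6])

```text
time: 3.55
position: [0.4347, -0.2272, 0.0104]
ee_rot: [[0.683, 0.73, 0.0], [0.73, -0.683, -0.0], [0.0, 0.0, -1.0]]
contact_force: [0.2, -1.1, 0.8]
finger_gap: 0.0438
grip_force: 8.7
```

play_rows(dp=[[0,0,0],[0,0,0]], roll=[0,0], grip=[43.65,43.65])

```text
time: 3.75
position: [0.4347, -0.2272, 0.0104]
ee_rot: [[0.683, 0.73, 0.0], [0.73, -0.683, -0.0], [0.0, 0.0, -1.0]]
contact_force: [0.7, -0.2, 2.2]
finger_gap: 0.0434
grip_force: 8.7
```

```bash
cat > place.py <<'E'
from fit import *; import sys
# place.py deck_y(centre) deck_x prism padoff  -> TCP target so grip centre sits over pivot
s=np.load('deck.npy');R=Rdeck(s[2]);o=np.r_[s[:2],.037]
px,py=map(float,sys.argv[1:3])   # pivot deck x, pad centre deck y
P=np.array([px,py,0])/1e3@R.T+o
f=np.array([np.cos(s[2]),np.sin(s[2])])
print('pivot',P*1e3,'TCP xy',(P[:2]-.022*f)*1e3,'yaw',np.degrees(s[2]))
E
python3 place.py 21 -43; python3 place.py 21 -72
```

```text
pivot [549.37670429 198.44498704  47.5       ] TCP xy [527.43331877 200.02227322] yaw -4.1113382327377295
pivot [547.29755434 169.51961521  47.5       ] TCP xy [525.35416881 171.09690139] yaw -4.1113382327377295
```

play_rows(dp=[[0,0,-4],[0,0,-12],[0,0,-30],[0,0,-60],[0,0,-90],[0,0,-110],[0,0,-120]], roll=[0,0,0,0,0,0,0], grip=[43.65,43.65,43.65,43.65,43.65,43.65,43.65])

```text
time: 4.45
position: [0.4354, -0.2275, 0.1326]
ee_rot: [[0.683, 0.73, 0.002], [0.73, -0.683, -0.001], [0.001, 0.003, -1.0]]
contact_force: [1.6, -0.3, -0.7]
finger_gap: 0.0435
grip_force: 8.5
```

```bash
python3 go.py 527.4 200 130 -4.11
```

```text
dp [ 375.1 -224.8    2.3] roll -0.6803 cur [ 435.4 -227.5  132.6] -43.09 j6 105.5 gap 0.0435467934111184 t 4.45
```

play_rows(dp=[[12,-7,0],[36,-22,0],[66,-40,0],[98,-59,0],[130,-78,0],[162,-97,0],[194,-116,0],[226,-136,0],[258,-155,0],[290,-174,0],[322,-193,0],[350,-210,0]], roll=[0,-0.04,-0.1,-0.16,-0.23,-0.3,-0.37,-0.44,-0.51,-0.58,-0.64,-0.68], grip=[43.65,43.65,43.65,43.65,43.65,43.65,43.65,43.65,43.65,43.65,43.65,43.65])

```text
time: 5.65
position: [0.5188, 0.1743, 0.1287]
ee_rot: [[0.069, 0.998, -0.003], [0.998, -0.069, -0.0], [-0.0, -0.003, -1.0]]
contact_force: [0.6, 0.4, 0.2]
finger_gap: 0.0437
grip_force: 8.5
```

```bash
python3 go.py 527.4 200 130 -4.11
```

```text
dp [26.3  6.8 -1.3] roll 0.0029 cur [518.8 174.3 128.7] -3.95 j6 112.5 gap 0.04365010676411018 t 5.65
```

play_rows(dp=[[15,4,0],[22,6,0],[25,7,0],[25,7,5],[25,7,15],[25,7,30],[25,7,38],[25,7,40],[25,7,40],[25,7,40]], roll=[0.003,0.003,0.003,0.003,0.003,0.003,0.003,0.003,0.003,0.003], grip=[43.65,43.65,43.65,43.65,43.65,43.65,43.65,43.65,43.65,43.65])

```text
time: 6.65
position: [0.5294, 0.1963, 0.0907]
ee_rot: [[0.075, 0.997, 0.001], [0.997, -0.075, 0.0], [0.0, 0.001, -1.0]]
contact_force: [0.3, -0.5, 0.3]
finger_gap: 0.044
grip_force: 8.5
```

```bash
python3 go.py 527.4 200 59 -4.11
python3 - <<'E'
from fit import *
im,d=cap('side'); s=np.load('deck.npy');R=Rdeck(s[2]);o=np.r_[s[:2],.037]
b=cv2.resize(im[180:300,260:380],None,fx=5,fy=5,interpolation=cv2.INTER_CUBIC)
for L in([[25,0,0],[25,-132,0],[-25,-132,0],[-25,0,0]],[[-22,0,36],[22,0,36],[22,-28,36],[-22,-28,36]],[[-21,-132,34],[21,-132,34],[21,-132,0],[-21,-132,0]]):
    q=(w2px('side',np.array(L)/1e3@R.T+o)-[260,180]+.5)*5-.5; cv2.polylines(b,[np.round(q*8).astype(np.int32)],True,(0,0,255),1,shift=3)
cv2.imwrite('pics/s2.png',b)
E
```

```text
dp [ 3.6 -2.2 31.7] roll -0.0036 cur [529.4 196.3  90.7] -4.32 j6 114.7 gap 0.04395171362735408 t 6.65
```

View pics/s2.png

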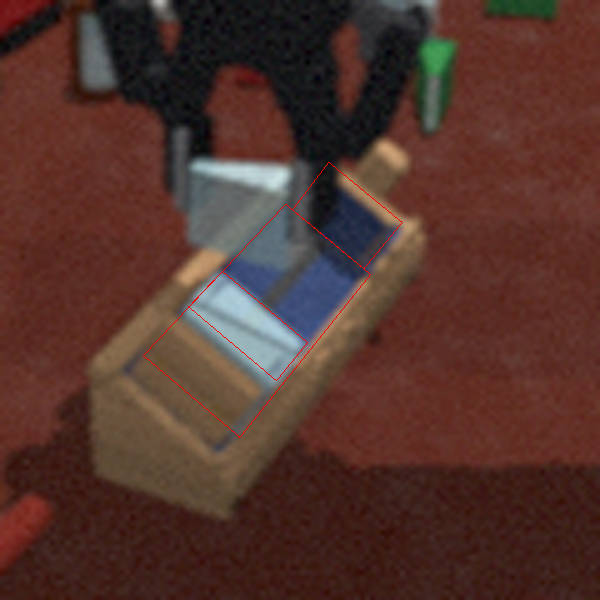

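The held prism shows at (240,210) in the crop, upright and level. The deck overlay matches the row top at (190,305)-(305,343). I'm lowering now.

play_rows(dp=[[2,-1,6],[4,-2,14],[4,-2,22],[4,-2,27],[4,-2,29],[4,-2,29],[4,-2,29]], roll=[-0.003,-0.003,-0.003,-0.003,-0.003,-0.003,-0.003], grip=[43.65,43.65,43.65,43.65,43.65,43.65,43.65])

```text
time: 7.4
position: [0.5275, 0.2005, 0.0614]
ee_rot: [[0.072, 0.997, 0.0], [0.997, -0.072, 0.0], [0.0, 0.0, -1.0]]
contact_force: [-0.1, 0.3, -0.6]
finger_gap: 0.0435
grip_force: 8.5
```

play_rows(dp=[[0,0,0.8],[0,0,1.6],[0,0,1.6]], roll=[0,0,0], grip=[43.65,43.65,43.65])

```text
time: 7.7
position: [0.5274, 0.2005, 0.0597]
ee_rot: [[0.072, 0.997, 0.0], [0.997, -0.072, 0.0], [0.0, 0.0, -1.0]]
contact_force: [0.8, 0.4, -0.5]
finger_gap: 0.0437
grip_force: 8.5
```

```bash
python3 go.py 527.4 200 58 -4.11
```

```text
dp [-0.5  0.   1.7] roll -0.0003 cur [527.4 200.5  59.7] -4.13 j6 114.9 gap 0.043656021133360964 t 7.7
```

play_rows(dp=[[0,0,0.7],[0,0,1],[0,0,1]], roll=[0,0,0], grip=[43.65,43.65,43.65])

```text
time: 8.0
position: [0.5273, 0.2005, 0.0587]
ee_rot: [[0.072, 0.997, -0.0], [0.997, -0.072, -0.0], [-0.0, -0.0, -1.0]]
contact_force: [-0.3, -0.4, -1.0]
finger_gap: 0.0438
grip_force: 8.5
```

play_rows(dp=[[0,0,0.7],[0,0,1],[0,0,1]], roll=[0,0,0], grip=[43.65,43.65,43.65])

```text
time: 8.3
position: [0.5273, 0.2005, 0.0576]
ee_rot: [[0.072, 0.997, -0.0], [0.997, -0.072, -0.0], [-0.0, -0.0, -1.0]]
contact_force: [-0.4, -0.8, -0.7]
finger_gap: 0.0438
grip_force: 8.5
```

play_rows(dp=[[0,0,0.6],[0,0,0.6],[0,0,0.6]], roll=[0,0,0], grip=[43.65,43.65,43.65])

```text
time: 8.6
position: [0.5274, 0.2005, 0.0571]
ee_rot: [[0.072, 0.997, 0.0], [0.997, -0.072, 0.0], [0.0, 0.0, -1.0]]
contact_force: [0.1, -0.2, -0.4]
finger_gap: 0.0439
grip_force: 8.5
```

play_rows(dp=[[0,0,0.6],[0,0,0.6],[0,0,0.6]], roll=[0,0,0], grip=[43.65,43.65,43.65])

```text
time: 8.9
position: [0.5275, 0.2005, 0.0567]
ee_rot: [[0.072, 0.997, 0.0], [0.997, -0.072, 0.0], [0.0, 0.0, -1.0]]
contact_force: [-0.9, 0.8, 1.5]
finger_gap: 0.0439
grip_force: 8.7
```

play_rows(dp=[[0,0,0],[0,0,0],[0,0,0],[0,0,0],[0,0,0],[0,0,0],[0,0,0]], roll=[0,0,0,0,0,0,0], grip=[44,44.4,45,46,47,48,49])

```text
time: 9.6
position: [0.5274, 0.2005, 0.0565]
ee_rot: [[0.072, 0.997, 0.0], [0.997, -0.072, 0.0], [0.0, 0.0, -1.0]]
contact_force: [-0.5, -0.3, 0.2]
finger_gap: 0.0491
grip_force: 0.1
```

Run:
```python
from fit import *
im,d=cap('side'); cv2.imwrite('pics/s3.png',cv2.resize(im[190:270,280:360],None,fx=7,fy=7,interpolation=cv2.INTER_CUBIC))
```

```text
(no output)
```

View pics/s3.png

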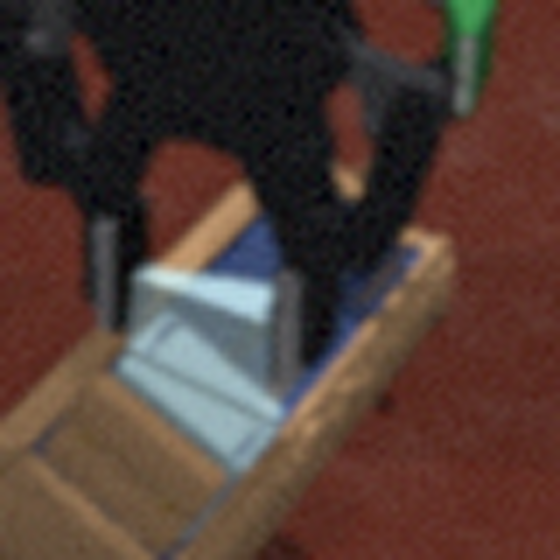

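The side view shows the prism standing on its up-slope bottom edge and leaning on the down-slope finger at crop (285,320). The other finger is free at (105,280). I'm continuing the controlled tip-down.

play_rows(dp=[[0,0.3,0],[0,1.5,0],[0,3,0],[0,4.5,0],[0,6,0],[0,7.5,0],[0,8,0],[0,8,2],[0,8,5],[0,8,8],[0,8,8]], roll=[0,0,0,0,0,0,0,0,0,0,0], grip=[51,54,57,60,63,66,67,67,67,67,67])

```text
time: 10.75
position: [0.534, 0.1997, 0.0477]
ee_rot: [[0.072, 0.997, -0.002], [0.997, -0.072, -0.0], [-0.001, -0.002, -1.0]]
contact_force: [-5.9, -0.5, 1.1]
finger_gap: 0.0673
grip_force: 3.1
```

play_rows(dp=[[0,0,0],[0,0,0],[0,0,1],[0,0,1],[0,0,2],[0,0,3],[0,0,4],[0,0,4],[0,0,4],[0,-0.5,4],[0,-1,4],[0,-2,4]], roll=[0,0,0,0,0,0,0,0,0,0,0,0], grip=[68,69.5,71,72.5,74,75.5,77,78.5,80,81.5,83,85])

```text
time: 11.95
position: [0.5334, 0.2001, 0.0446]
ee_rot: [[0.072, 0.997, 0.0], [0.997, -0.072, 0.0], [0.0, 0.0, -1.0]]
contact_force: [-0.8, -0.1, 0.8]
finger_gap: 0.0853
grip_force: 0.0
```

Run:
```python
from fit import *
im,d=cap('side'); cv2.imwrite('pics/s4.png',cv2.resize(im[190:270,280:360],None,fx=7,fy=7,interpolation=cv2.INTER_CUBIC))
```

```text
(no output)
```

View pics/s4.png

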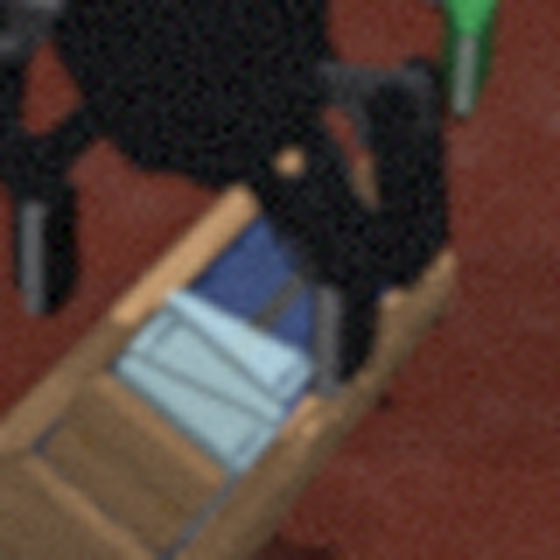

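The prism now lies down on the felt, thick end down-slope at crop (290,380), beside the pair. I'm lifting clear.

play_rows(dp=[[0,-1,-1],[0,-1.5,-8],[0,-1.5,-25],[0,-1.5,-50],[0,-1.5,-80],[0,-1.5,-105],[0,-1.5,-110]], roll=[0,0,0,0,0,0,0], grip=[85,85,85,85,85,85,85])

```text
time: 12.7
position: [0.5339, 0.201, 0.1583]
ee_rot: [[0.072, 0.997, 0.005], [0.997, -0.072, 0.002], [0.002, 0.005, -1.0]]
contact_force: [-0.3, 0.2, -0.1]
finger_gap: 0.0851
grip_force: 0.0
```

```bash
python3 - <<'E'
from h import *
t=np.radians(128.6); print(np.array([574.3,-174.3])-3*np.array([-np.sin(t),np.cos(t)]))
E
python3 go.py 576.6 -172.4 130 -51.4
```

```text
[ 576.64456142 -172.42836121]
dp [-369.4   69.3   27.8] roll 0.8251 cur [533.9 201.  158.3] -4.13 j6 114.8 gap 0.08514051718020599 t 12.7
```

play_rows(dp=[[-15,3,0],[-45,8,0],[-82,15,0],[-120,22,0],[-158,30,0],[-196,37,0],[-234,44,5],[-272,51,10],[-310,58,15],[-340,64,20],[-362,68,25],[-369,69,27]], roll=[0.02,0.08,0.16,0.25,0.34,0.43,0.52,0.61,0.7,0.77,0.815,0.825], grip=[75,65,58,58,58,58,58,58,58,58,58,58])

```text
time: 13.9
position: [0.5725, -0.1755, 0.1254]
ee_rot: [[0.784, 0.62, -0.003], [0.62, -0.784, 0.0], [-0.002, -0.002, -1.0]]
contact_force: [-0.1, 0.8, 0.9]
finger_gap: 0.0581
grip_force: 0.0
```

play_rows(dp=[[0,0,0],[0,0,0],[0,0,0]], roll=[0,0,0], grip=[58,58,58])

```text
time: 14.2
position: [0.574, -0.1718, 0.1275]
ee_rot: [[0.781, 0.625, -0.0], [0.625, -0.781, 0.0], [0.0, -0.0, -1.0]]
contact_force: [-0.1, 0.5, 0.3]
finger_gap: 0.058
grip_force: 0.0
```

```bash
python3 go.py 576.6 -172.4 10.5 -51.4
python3 - <<'E'
from fit import *
im=load('top')[0].astype(int); g=(im[...,1]-im[...,2]>40); n,l,s,c=cv2.connectedComponentsWithStats(g.astype(np.uint8))
for i in range(1,n):
    if s[i,4]>20 and c[i,0]>350: print(s[i],px2w('top',[[s[i,0],s[i,1]],[s[i,0]+s[i,2],s[i,1]+s[i,3]]],z=.036))
E
```

```text
dp [  1.7   2.1 117. ] roll 0.0016 cur [ 574.  -171.8  127.5] -51.31 j6 124.6 gap 0.0580321637333131 t 14.2
[379 209  18  10 108] [[ 0.54763681 -0.07076513  0.036     ]
 [ 0.52225285 -0.11483964  0.036     ]]
[443 210  15  17 147] [[ 0.54311302 -0.22994439  0.036     ]
 [ 0.50040224 -0.26601614  0.036     ]]
```

play_rows(dp=[[1,2,15],[2,2,40],[2,2,70],[2,2,95],[2,2,110],[2,2,115],[2,2,117],[2,2,117],[2,2,117],[2,2,117],[2,2,117]], roll=[0,0,0,0,0,0,0,0,0,0,0], grip=[58,58,58,58,58,58,56,52,49,47,46])

```text
time: 15.3
position: [0.5775, -0.1733, 0.0112]
ee_rot: [[0.781, 0.624, 0.001], [0.624, -0.781, -0.0], [0.001, 0.001, -1.0]]
contact_force: [0.8, 0.5, 1.0]
finger_gap: 0.046
grip_force: 0.0
```

play_rows(dp=[[0,0,0],[0,0,0],[0,0,0],[0,0,0],[0,0,0],[0,0,0],[0,0,0]], roll=[0,0,0,0,0,0,0], grip=[45.3,45,44.6,44.3,44,43.8,43.65])

```text
time: 16.0
position: [0.5769, -0.1731, 0.0105]
ee_rot: [[0.781, 0.624, -0.0], [0.624, -0.781, 0.0], [-0.0, -0.0, -1.0]]
contact_force: [-1.4, 0.5, 0.6]
finger_gap: 0.044
grip_force: 8.1
```

play_rows(dp=[[0,0,-4],[0,0,-12],[0,0,-30],[0,0,-60],[0,0,-90],[0,0,-112],[0,0,-120],[0,0,-120]], roll=[0,0,0,0,0,0,0,0], grip=[43.65,43.65,43.65,43.65,43.65,43.65,43.65,43.65])

```text
time: 16.8
position: [0.578, -0.1735, 0.132]
ee_rot: [[0.781, 0.624, 0.003], [0.624, -0.781, -0.001], [0.002, 0.002, -1.0]]
contact_force: [0.8, 0.6, -0.8]
finger_gap: 0.0437
grip_force: 8.2
```

```bash
python3 go.py 525.2 169.1 130 -4.11
```

```text
dp [ 172.5 -300.6    1.6] roll -0.8253 cur [ 578.  -173.5  132. ] -51.4 j6 124.7 gap 0.04370855130384401 t 16.8
```

play_rows(dp=[[6,-11,0],[20,-35,0],[36,-63,0],[53,-92,0],[70,-122,0],[87,-152,0],[104,-182,0],[121,-211,0],[138,-240,0],[153,-267,0],[165,-288,0],[171,-299,0]], roll=[-0.01,-0.06,-0.14,-0.22,-0.31,-0.4,-0.49,-0.58,-0.67,-0.75,-0.8,-0.825], grip=[43.65,43.65,43.65,43.65,43.65,43.65,43.65,43.65,43.65,43.65,43.65,43.65])

```text
time: 18.0
position: [0.5219, 0.1692, 0.1289]
ee_rot: [[0.068, 0.998, -0.003], [0.998, -0.068, -0.0], [-0.001, -0.003, -1.0]]
contact_force: [0.4, 0.0, -0.4]
finger_gap: 0.0437
grip_force: 8.2
```

play_rows(dp=[[1,-1,0],[1,-1,10],[1,-1,25],[1,-1,36],[1,-1,40],[1,-1,40],[1,-1,40]], roll=[0,0,0,0,0,0,0], grip=[43.65,43.65,43.65,43.65,43.65,43.65,43.65])

```text
time: 18.7
position: [0.5234, 0.1679, 0.0907]
ee_rot: [[0.073, 0.997, 0.0], [0.997, -0.073, 0.0], [0.0, 0.0, -1.0]]
contact_force: [0.4, -0.4, -0.5]
finger_gap: 0.0437
grip_force: 8.2
```

```bash
python3 go.py 525.2 169.1 61 -4.11
```

```text
dp [ 1.3  1.7 29.7] roll -0.001 cur [523.4 167.9  90.7] -4.17 j6 112.0 gap 0.04373918664989848 t 18.7
```

play_rows(dp=[[1,1,6],[1,2,14],[1,2,22],[1,2,27],[1,2,29.5],[1,2,31],[1,2,32],[1,2,32]], roll=[0,0,0,0,0,0,0,0], grip=[43.65,43.65,43.65,43.65,43.65,43.65,43.65,43.65])

```text
time: 19.5
position: [0.5253, 0.1692, 0.0586]
ee_rot: [[0.072, 0.997, 0.0], [0.997, -0.072, 0.0], [0.0, 0.0, -1.0]]
contact_force: [0.2, 0.5, 0.1]
finger_gap: 0.0434
grip_force: 8.2
```

play_rows(dp=[[0,0,0.4],[0,0,0.8],[0,0,0.8]], roll=[0,0,0], grip=[43.65,43.65,43.65])

```text
time: 19.8
position: [0.5252, 0.1691, 0.0578]
ee_rot: [[0.072, 0.997, 0.0], [0.997, -0.072, 0.0], [0.0, 0.0, -1.0]]
contact_force: [0.4, 0.6, -0.7]
finger_gap: 0.044
grip_force: 8.2
```

play_rows(dp=[[0,0,0.4],[0,0,0.8],[0,0,0.8]], roll=[0,0,0], grip=[43.65,43.65,43.65])

```text
time: 20.1
position: [0.5253, 0.1692, 0.0571]
ee_rot: [[0.072, 0.997, 0.0], [0.997, -0.072, 0.0], [0.0, 0.0, -1.0]]
contact_force: [-0.0, -0.5, 1.6]
finger_gap: 0.0437
grip_force: 8.3
```

play_rows(dp=[[0,0,0],[0,0,0],[0,0,0],[0,0,0],[0,0,0],[0,0,0],[0,0,0],[0,0,0]], roll=[0,0,0,0,0,0,0,0], grip=[44,44.4,45,46,47,48,49,50])

```text
time: 20.9
position: [0.5252, 0.1691, 0.0569]
ee_rot: [[0.072, 0.997, 0.0], [0.997, -0.072, 0.0], [0.0, 0.0, -1.0]]
contact_force: [0.8, 0.1, 0.1]
finger_gap: 0.0501
grip_force: 0.1
```

play_rows(dp=[[0,0,0],[0,0,0],[0,1,0],[0,2.5,0],[0,4,0],[0,5.5,0],[0,6.5,0],[0,7,0],[0,7,2],[0,7,5],[0,7,8],[0,7,8]], roll=[0,0,0,0,0,0,0,0,0,0,0,0], grip=[52,54,57,60,63,66,68,69,69,69,69,69])

```text
time: 22.1
position: [0.5317, 0.1685, 0.0483]
ee_rot: [[0.072, 0.997, -0.001], [0.997, -0.072, -0.0], [-0.0, -0.001, -1.0]]
contact_force: [-2.7, 0.5, 0.5]
finger_gap: 0.0686
grip_force: 1.5
```

play_rows(dp=[[0,0,0],[0,0,1],[0,0,1],[0,0,2],[0,0,3],[0,0,4],[0,0,4],[0,0,4],[0,-0.5,4],[0,-1,4],[0,-2,4],[0,-2.5,4]], roll=[0,0,0,0,0,0,0,0,0,0,0,0], grip=[70,71,72.5,74,75.5,77,78.5,80,81.5,83,85,85])

```text
time: 23.3
position: [0.5295, 0.1688, 0.0449]
ee_rot: [[0.072, 0.997, -0.0], [0.997, -0.072, -0.0], [-0.0, -0.0, -1.0]]
contact_force: [-0.3, -0.6, -0.2]
finger_gap: 0.085
grip_force: 0.0
```

play_rows(dp=[[0,-0.5,-1],[0,-1,-8],[0,-1,-25],[0,-1,-50],[0,-1,-80],[0,-1,-105],[0,-1,-110]], roll=[0,0,0,0,0,0,0], grip=[85,85,85,85,85,85,85])

```text
time: 24.0
position: [0.5308, 0.1695, 0.1587]
ee_rot: [[0.072, 0.997, 0.005], [0.997, -0.072, 0.002], [0.002, 0.005, -1.0]]
contact_force: [0.6, 0.4, -0.9]
finger_gap: 0.0849
grip_force: 0.0
```

Run:
```python
from fit import *
im,d=cap('side'); cv2.imwrite('pics/s5.png',cv2.resize(im[190:290,270:360],None,fx=6,fy=6,interpolation=cv2.INTER_CUBIC))
```

```text
(no output)
```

View pics/s5.png

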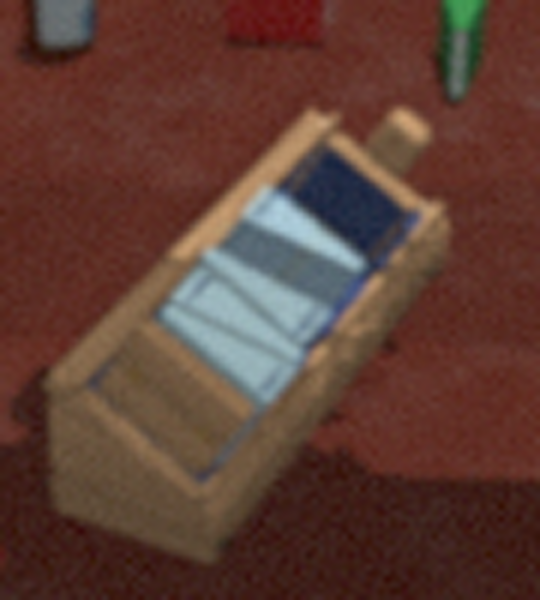

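Both prisms are seated: thin-to-thick order right, prism 4 at crop (310,230) with a gap, follower tab at (400,130). Next I measure the tab and the rack's right end.

```bash
python3 - <<'E'
from fit import *
im,d=load('top'); s=np.load('deck.npy');R=Rdeck(s[2]);o=np.r_[s[:2],.037]
v,u=np.mgrid[205:236:2,300:332:2]; u=u.ravel();v=v.ravel()
P=px2w('top',np.c_[u,v],d=d[v,u]); print('cols',u[:16]); print((P[:,2]*1e3).round().astype(int).reshape(16,16))
L=((P-o)@R*1e3).round().astype(int); print(L[:,1].reshape(16,16)[8])
# tab top from colour crop: approx px
T=np.array([[0,-158,47],[0,-158,36],[0,-190,47]])/1e3@R.T+o; print(T*1e3, w2px('top',T))
for yy in(-195,-190): print(yy,(np.array([0,yy,38])/1e3@R.T+o)*1e3)
E
python3 go.py 504 49 125 -4.11
```

```text
cols [300 302 304 306 308 310 312 314 316 318 320 322 324 326 328 330]
[[  48   50   45   50   52   47   46   -4    2    2   -3   -1    0   -2
    -1   -3]
 [  54   48   53   54   53   53   54   53   53   53   47   54   50   49
     2   -6]
 [  51   53   53   51   51   48   48   48   49   55   52   53   51   50
    -7    1]
 [  42   48   44   54   59   56   56   54   55   59   56   51   58   51
    -1    1]
 [  46   42   50   55   48   51   47   51   52   45   48   44   46   -9
    -4   -2]
 [  42   45   59   60   52   55   49   49   48   43   46   42   44   -4
    -2   -2]
 [  39   37   73   65   49   45   50   49   45   35   40   42   38   -3
    -3   -4]
 [  33   36   74   67   44   43   55   50   41   38   39   37   38   -2
    -3   -8]
 [  33   39   71   60   56   54   64   62   39   35   36   37   38    0
    -4   -1]
 [  33   32   69   57   54   52   68   69   39   33   28   28   30    5
     0   -1]
 [  29   28   67   40   35   55   79   78   35   31   27   28   29    4
     4   -1]
 [  26   24   68   37   35   32   79   78   36   22   29   26 1258    0
     0   -1]
 [  27   26   61   27   28   25   78   78   26   25   25   20   27   -5
    -3   -2]
 [  -4   59   62    0    3   20   76   70   27   26   26   24   28   -3
    -1    0]
 [   0   -2   54    1   -2   -1   -2    0   -4   -2    0   -3   -2   -5
     1    0]
 [  -4   -5   -4   -5   -1    0   -4   -2   -1   -4   -5 1258   -2   -9
    -2   -3]]
[-118 -123 -129 -134 -138 -143 -148 -153 -158 -162 -167 -172 -177 -182
 -188 -193]
[[499.55254133  86.7296351   77.70319398]
 [505.03838771  86.33531356  68.17691454]
 [497.2583069   54.81198343  77.70319398]] [[315.44676419 228.65431086]
 [315.64063468 226.50330924]
 [328.83536768 229.4505111 ]]
-195 [501.38825254  49.50222364  69.90896534]
-190 [501.74672667  54.48935671  69.90896534]
dp [-122.1  -17.7   32.5] roll -0.0003 cur [530.3 169.4 157.8] -4.13 j6 111.8 gap 0.08459562704435461 t 24.05
```

play_rows(dp=[[-10,-3,0],[-35,-9,0],[-65,-17,0],[-95,-25,0],[-118,-29,10],[-125,-31,25],[-126,-31,33],[-126,-31,33],[-126,-31,33],[-126,-31,33]], roll=[0,0,0,0,0,0,0,0,0,0], grip=[70,55,40,25,10,0,0,0,0,0])

```text
time: 25.05
position: [0.4891, 0.0459, 0.1222]
ee_rot: [[0.071, 0.997, 0.0], [0.997, -0.071, 0.0], [0.0, 0.0, -1.0]]
contact_force: [-0.3, 0.6, 0.0]
finger_gap: -0.0002
grip_force: 0.0
```

```bash
python3 go.py 501.5 44.5 58 -4.11
```

```text
dp [-0.6 12.4 64.2] roll 0.0005 cur [489.1  45.9 122.2] -4.08 j6 99.4 gap -0.00023140228406742645 t 25.05
```

play_rows(dp=[[0,6,10],[0,12,28],[0,12,48],[0,12,60],[0,12,64],[0,12,64],[0,12,64],[5,12,64],[10,12,64]], roll=[0,0,0,0,0,0,0,0,0], grip=[0,0,0,0,0,0,0,0,0])

```text
time: 25.95
position: [0.502, 0.0549, 0.0586]
ee_rot: [[0.072, 0.997, 0.001], [0.997, -0.072, 0.0], [0.0, 0.001, -1.0]]
contact_force: [-0.2, 0.4, -0.1]
finger_gap: -0.0002
grip_force: 0.0
```

play_rows(dp=[[3,0,0],[6,0,0],[9,0,0],[12,0,0],[15,0,0],[18,0,0],[21,0,0],[24,0,0],[27,0,0],[30,0,0],[30,0,0]], roll=[0,0,0,0,0,0,0,0,0,0,0], grip=[0,0,0,0,0,0,0,0,0,0,0])

```text
time: 27.05
position: [0.5035, 0.0849, 0.0579]
ee_rot: [[0.072, 0.997, -0.0], [0.997, -0.072, 0.0], [0.0, -0.0, -1.0]]
contact_force: [-0.6, -1.0, -0.7]
finger_gap: -0.0001
grip_force: 0.1
```

```bash
cat > dk.py <<'E'
from fit import *
s=np.load('deck.npy');R=Rdeck(s[2]);o=np.r_[s[:2],.037]
st=env.state(); print('tcp deck',((st['position']-o)@R*1e3).round(1),st['contact_force'].round(1),st['time'])
E
python3 dk.py
```

```text
tcp deck [  -6.4 -159.6   27.8] [-0.6 -1.  -0.7] 27.05
```

play_rows(dp=[[3,0,0],[6,0,0],[9,0,0],[12,0,0],[15,0,0],[18,0,0],[20,0,0],[22,0,0],[24,0,0],[26,0,0],[28,0,0],[30,0,0]], roll=[0,0,0,0,0,0,0,0,0,0,0,0], grip=[0,0,0,0,0,0,0,0,0,0,0,0])

```text
time: 28.25
position: [0.5057, 0.1145, 0.0579]
ee_rot: [[0.072, 0.997, 0.0], [0.997, -0.072, -0.0], [-0.0, 0.0, -1.0]]
contact_force: [0.8, -1.8, -0.8]
finger_gap: 0.0003
grip_force: 0.8
```

play_rows(dp=[[1.5,0,0],[3,0,0],[4.5,0,0],[6,0,0],[7.5,0,0],[9,0,0],[10.5,0,0],[12,0,0]], roll=[0,0,0,0,0,0,0,0], grip=[0,0,0,0,0,0,0,0])

```text
time: 29.05
position: [0.5066, 0.1265, 0.0579]
ee_rot: [[0.072, 0.997, 0.0], [0.997, -0.072, -0.0], [-0.0, 0.0, -1.0]]
contact_force: [1.9, -1.9, 0.2]
finger_gap: 0.0001
grip_force: 0.9
```

```bash
python3 dk.py
python3 - <<'E'
from fit import *
im,d=cap('side'); cv2.imwrite('pics/s6.png',cv2.resize(im[190:290,270:360],None,fx=6,fy=6,interpolation=cv2.INTER_CUBIC))
E
```

```text
tcp deck [  -6.3 -117.9   27.8] [ 1.9 -1.9  0.2] 29.05
```

View pics/s6.png

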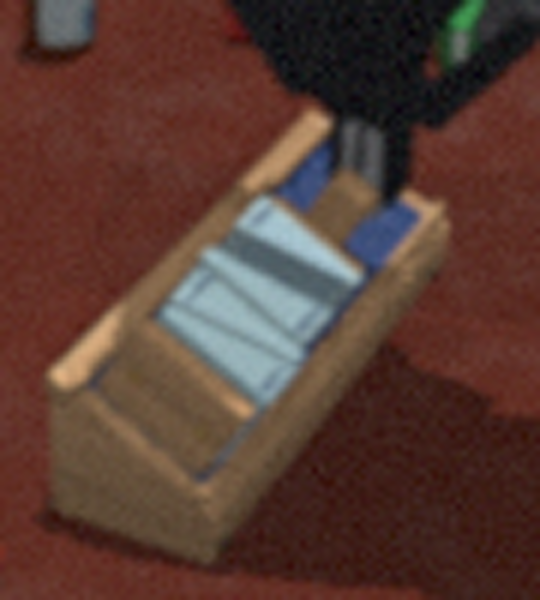

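The follower's face sits right behind prism 4 at crop (315,215), and a gap remains at (290,265). I'm continuing slowly and watching the force.

play_rows(dp=[[1,0,0],[2,0,0],[3,0,0],[4,0,0],[5,0,0],[6,0,0],[7,0,0],[8,0,0]], roll=[0,0,0,0,0,0,0,0], grip=[0,0,0,0,0,0,0,0])

```text
time: 29.9
position: [0.5071, 0.1344, 0.0579]
ee_rot: [[0.072, 0.997, 0.0], [0.997, -0.072, -0.0], [0.0, 0.0, -1.0]]
contact_force: [-0.2, -3.0, 0.6]
finger_gap: -0.0005
grip_force: 0.9
```

play_rows(dp=[[1,0,0],[2,0,0],[3,0,0],[4,0,0]], roll=[0,0,0,0], grip=[0,0,0,0])

```text
time: 30.3
position: [0.5074, 0.1384, 0.0579]
ee_rot: [[0.072, 0.997, 0.0], [0.997, -0.072, -0.0], [-0.0, 0.0, -1.0]]
contact_force: [1.4, -1.2, 0.8]
finger_gap: 0.0003
grip_force: 0.9
```

```bash
python3 dk.py
```

```text
tcp deck [  -6.3 -105.9   27.8] [ 1.4 -1.2  0.8] 30.3
```

Now 0.8 mm steps, checking force every few.

play_rows(dp=[[0.7,0,0],[1.4,0,0],[2,0,0],[2,0,0]], roll=[0,0,0,0], grip=[0,0,0,0])

```text
time: 30.7
position: [0.5075, 0.1404, 0.0579]
ee_rot: [[0.072, 0.997, -0.0], [0.997, -0.072, 0.0], [0.0, -0.0, -1.0]]
contact_force: [0.8, -2.0, 1.1]
finger_gap: 0.0002
grip_force: 0.7
```

play_rows(dp=[[0.7,0,0],[1.4,0,0],[2,0,0],[2,0,0]], roll=[0,0,0,0], grip=[0,0,0,0])

```text
time: 31.1
position: [0.5076, 0.1425, 0.0579]
ee_rot: [[0.072, 0.997, -0.0], [0.997, -0.072, 0.0], [0.0, -0.0, -1.0]]
contact_force: [0.4, -1.6, 0.8]
finger_gap: -0.0001
grip_force: 0.7
```

```bash
python3 dk.py
```

```text
tcp deck [  -6.4 -101.8   27.8] [ 0.4 -1.6  0.8] 31.1
```

play_rows(dp=[[0.5,0,0],[1,0,0],[1,0,0]], roll=[0,0,0], grip=[0,0,0])

```text
time: 31.4
position: [0.5076, 0.1434, 0.0579]
ee_rot: [[0.072, 0.997, -0.0], [0.997, -0.072, 0.0], [-0.0, -0.0, -1.0]]
contact_force: [-0.2, -1.2, 1.0]
finger_gap: -0.0004
grip_force: 0.8
```

play_rows(dp=[[0.5,0,0],[1,0,0],[1,0,0]], roll=[0,0,0], grip=[0,0,0])

```text
time: 31.7
position: [0.5078, 0.1444, 0.0579]
ee_rot: [[0.072, 0.997, -0.0], [0.997, -0.072, 0.0], [-0.0, -0.0, -1.0]]
contact_force: [0.6, -1.7, 0.4]
finger_gap: -0.0
grip_force: 1.0
```

play_rows(dp=[[0.5,0,0],[1,0,0],[1,0,0]], roll=[0,0,0], grip=[0,0,0])

```text
time: 32.0
position: [0.5078, 0.1454, 0.0579]
ee_rot: [[0.072, 0.997, -0.0], [0.997, -0.072, 0.0], [0.0, -0.0, -1.0]]
contact_force: [0.0, -2.8, 0.3]
finger_gap: 0.0
grip_force: 0.9
```

play_rows(dp=[[0.4,0,0],[0.8,0,0],[0.8,0,0]], roll=[0,0,0], grip=[0,0,0])

```text
time: 32.3
position: [0.5079, 0.1462, 0.0579]
ee_rot: [[0.072, 0.997, -0.0], [0.997, -0.072, 0.0], [0.0, -0.0, -1.0]]
contact_force: [0.5, -1.4, 0.6]
finger_gap: 0.0
grip_force: 0.9
```

play_rows(dp=[[0.4,0,0],[0.4,0,0],[0.4,0,0]], roll=[0,0,0], grip=[0,0,0])

```text
time: 32.6
position: [0.5079, 0.1466, 0.0579]
ee_rot: [[0.072, 0.997, -0.0], [0.997, -0.072, 0.0], [0.0, -0.0, -1.0]]
contact_force: [0.6, -2.6, 0.1]
finger_gap: -0.0002
grip_force: 0.9
```

play_rows(dp=[[0.4,0,0],[0.4,0,0],[0.4,0,0]], roll=[0,0,0], grip=[0,0,0])

```text
time: 32.9
position: [0.508, 0.1469, 0.0579]
ee_rot: [[0.072, 0.997, -0.0], [0.997, -0.072, 0.0], [0.0, -0.0, -1.0]]
contact_force: [-0.6, -2.0, -0.9]
finger_gap: -0.0
grip_force: 0.9
```

play_rows(dp=[[0.3,0,0],[0.6,0,0],[0.6,0,0]], roll=[0,0,0], grip=[0,0,0])

```text
time: 33.2
position: [0.508, 0.1475, 0.0579]
ee_rot: [[0.072, 0.997, -0.0], [0.997, -0.072, -0.0], [-0.0, -0.0, -1.0]]
contact_force: [-0.2, -2.9, 1.2]
finger_gap: 0.0003
grip_force: 1.2
```

play_rows(dp=[[0.3,0,0],[0.6,0,0],[0.6,0,0]], roll=[0,0,0], grip=[0,0,0])

```text
time: 33.5
position: [0.5081, 0.1481, 0.0579]
ee_rot: [[0.072, 0.997, -0.0], [0.997, -0.072, 0.0], [0.0, -0.0, -1.0]]
contact_force: [0.5, -2.2, -0.3]
finger_gap: -0.0003
grip_force: 1.1
```

play_rows(dp=[[0.3,0,0],[0.6,0,0],[0.6,0,0]], roll=[0,0,0], grip=[0,0,0])

```text
time: 33.8
position: [0.5081, 0.1488, 0.0579]
ee_rot: [[0.072, 0.997, -0.0], [0.997, -0.072, 0.0], [0.0, -0.0, -1.0]]
contact_force: [-0.3, -2.2, 0.5]
finger_gap: -0.0003
grip_force: 1.1
```

Run:
```python
from fit import *
im,d=cap('side'); s=np.load('deck.npy');R=Rdeck(s[2]);o=np.r_[s[:2],.037]
# luminance profile along row at prism-top height for several deck x
y=np.arange(-90,4,2.)
for x in(-15,0,15):
    q=w2px('side',np.c_[np.full(len(y),x),y,np.full(len(y),36)]/1e3@R.T+o).astype(np.float32)
    p=cv2.remap(im,q[None,:,0].copy(),q[None,:,1].copy(),cv2.INTER_LINEAR)[0].astype(int)
    print(x,[(int(a),*c) for a,c in zip(y,p.tolist())])
```

```text
-15 [(-90, 125, 83, 67), (-88, 125, 82, 66), (-86, 123, 81, 64), (-84, 121, 80, 63), (-82, 119, 78, 62), (-80, 117, 76, 60), (-78, 117, 76, 60), (-76, 117, 78, 62), (-74, 118, 78, 61), (-72, 121, 81, 64), (-70, 121, 80, 63), (-68, 119, 77, 60), (-66, 111, 71, 56), (-64, 96, 61, 48), (-62, 81, 56, 53), (-60, 69, 61, 70), (-58, 75, 83, 100), (-56, 96, 112, 127), (-54, 135, 146, 150), (-52, 175, 177, 165), (-50, 196, 192, 169), (-48, 198, 189, 164), (-46, 193, 182, 155), (-44, 182, 173, 146), (-42, 176, 169, 142), (-40, 180, 173, 145), (-38, 185, 178, 150), (-36, 188, 179, 153), (-34, 184, 177, 151), (-32, 184, 178, 152), (-30, 183, 177, 150), (-28, 182, 175, 147), (-26, 181, 175, 148), (-24, 179, 175, 149), (-22, 180, 175, 150), (-20, 180, 173, 148), (-18, 176, 169, 144), (-16, 174, 168, 143), (-14, 179, 172, 146), (-12, 184, 177, 149), (-10, 180, 175, 148), (-8, 180, 176, 149), (-6, 181, 175, 149), (-4, 184, 178, 152), (-2, 181, 175, 148), (0, 180, 174, 147), (2, 166, 159, 134)]
0 [(-90, 76, 105, 134), (-88, 79, 108, 138), (-86, 77, 105, 134), (-84, 71, 98, 126), (-82, 67, 93, 119), (
[... 1185 characters left out ...]
78, 65), (-60, 105, 84, 84), (-58, 94, 94, 105), (-56, 105, 115, 126), (-54, 134, 140, 143), (-52, 164, 164, 154), (-50, 179, 172, 152), (-48, 187, 173, 147), (-46, 186, 172, 145), (-44, 184, 170, 144), (-42, 185, 171, 145), (-40, 184, 171, 144), (-38, 184, 172, 144), (-36, 182, 172, 145), (-34, 175, 165, 142), (-32, 176, 167, 144), (-30, 181, 174, 148), (-28, 184, 177, 150), (-26, 181, 174, 148), (-24, 174, 167, 140), (-22, 173, 166, 140), (-20, 175, 168, 143), (-18, 173, 166, 141), (-16, 174, 168, 143), (-14, 174, 166, 143), (-12, 173, 167, 144), (-10, 173, 167, 142), (-8, 172, 170, 143), (-6, 176, 171, 145), (-4, 181, 175, 149), (-2, 182, 177, 151), (0, 180, 175, 149), (2, 162, 157, 133)]
```

play_rows(dp=[[0.3,0,0],[0.5,0,0],[0.5,0,0]], roll=[0,0,0], grip=[0,0,0])

```text
time: 34.15
position: [0.5082, 0.1491, 0.0579]
ee_rot: [[0.072, 0.997, -0.0], [0.997, -0.072, -0.0], [-0.0, -0.0, -1.0]]
contact_force: [-0.4, -3.0, 0.6]
finger_gap: 0.0
grip_force: 1.3
```

play_rows(dp=[[0.3,0,0],[0.5,0,0],[0.5,0,0]], roll=[0,0,0], grip=[0,0,0])

```text
time: 34.45
position: [0.5082, 0.1495, 0.0579]
ee_rot: [[0.072, 0.997, -0.0], [0.997, -0.072, -0.0], [-0.0, 0.0, -1.0]]
contact_force: [0.3, -3.7, 1.3]
finger_gap: -0.0003
grip_force: 1.8
```

play_rows(dp=[[0.3,0,0],[0.5,0,0],[0.5,0,0]], roll=[0,0,0], grip=[0,0,0])

```text
time: 34.75
position: [0.5082, 0.1502, 0.0579]
ee_rot: [[0.072, 0.997, -0.0], [0.997, -0.072, -0.0], [-0.0, -0.0, -1.0]]
contact_force: [-0.4, -3.7, 1.9]
finger_gap: -0.0
grip_force: 1.8
```

play_rows(dp=[[0.3,0,0],[0.3,0,0],[0.3,0,0]], roll=[0,0,0], grip=[0,0,0])

```text
time: 35.05
position: [0.5083, 0.1505, 0.0579]
ee_rot: [[0.072, 0.997, -0.0], [0.997, -0.072, -0.0], [-0.0, -0.0, -1.0]]
contact_force: [-0.2, -3.5, 0.5]
finger_gap: 0.0
grip_force: 1.9
```

play_rows(dp=[[0.3,0,0],[0.3,0,0],[0.3,0,0]], roll=[0,0,0], grip=[0,0,0])

```text
time: 35.35
position: [0.5083, 0.1508, 0.0579]
ee_rot: [[0.072, 0.997, -0.0], [0.997, -0.072, -0.0], [-0.0, -0.0, -1.0]]
contact_force: [-0.0, -4.1, 0.9]
finger_gap: 0.0
grip_force: 2.0
```

play_rows(dp=[[0.3,0,0],[0.3,0,0],[0.3,0,0]], roll=[0,0,0], grip=[0,0,0])

```text
time: 35.65
position: [0.5083, 0.1511, 0.0579]
ee_rot: [[0.072, 0.997, -0.0], [0.997, -0.072, 0.0], [0.0, -0.0, -1.0]]
contact_force: [-0.6, -4.1, -0.3]
finger_gap: 0.0002
grip_force: 1.9
```

play_rows(dp=[[0.3,0,0],[0.3,0,0],[0.3,0,0]], roll=[0,0,0], grip=[0,0,0])

```text
time: 35.95
position: [0.5083, 0.1514, 0.0579]
ee_rot: [[0.072, 0.997, -0.0], [0.997, -0.072, 0.0], [0.0, -0.0, -1.0]]
contact_force: [0.1, -3.3, 1.1]
finger_gap: 0.0
grip_force: 1.9
```

play_rows(dp=[[0.3,0,0],[0.3,0,0],[0.3,0,0]], roll=[0,0,0], grip=[0,0,0])

```text
time: 36.25
position: [0.5084, 0.1517, 0.0579]
ee_rot: [[0.072, 0.997, 0.0], [0.997, -0.072, 0.0], [0.0, 0.0, -1.0]]
contact_force: [-0.8, -3.7, 1.1]
finger_gap: 0.0001
grip_force: 1.9
```

play_rows(dp=[[0.3,0,0],[0.3,0,0],[0.3,0,0]], roll=[0,0,0], grip=[0,0,0])

```text
time: 36.55
position: [0.5084, 0.152, 0.0579]
ee_rot: [[0.072, 0.997, -0.0], [0.997, -0.072, 0.0], [0.0, -0.0, -1.0]]
contact_force: [-0.3, -4.9, 0.4]
finger_gap: -0.0001
grip_force: 1.9
```

```bash
python3 dk.py
```

```text
tcp deck [ -6.4 -92.2  27.8] [-0.3 -4.9  0.4] 36.55
```

play_rows(dp=[[0.4,0,0],[0.4,0,0],[0.4,0,0]], roll=[0,0,0], grip=[0,0,0])

```text
time: 36.85
position: [0.5084, 0.1524, 0.0579]
ee_rot: [[0.072, 0.997, -0.0], [0.997, -0.072, 0.0], [0.0, -0.0, -1.0]]
contact_force: [-0.1, -3.1, 0.1]
finger_gap: 0.0
grip_force: 1.8
```

play_rows(dp=[[0.4,0,0],[0.4,0,0],[0.4,0,0]], roll=[0,0,0], grip=[0,0,0])

```text
time: 37.15
position: [0.5084, 0.1528, 0.0579]
ee_rot: [[0.072, 0.997, -0.0], [0.997, -0.072, 0.0], [0.0, -0.0, -1.0]]
contact_force: [-0.7, -3.7, -0.1]
finger_gap: 0.0002
grip_force: 1.9
```

```bash
cat > prof.py <<'E'
from fit import *
im,d=cap('side'); s=np.load('deck.npy');R=Rdeck(s[2]);o=np.r_[s[:2],.037]
y=np.arange(-70,12,.5)
for x in(-15,-8,0,8,15):
    q=w2px('side',np.c_[np.full(len(y),x),y,np.full(len(y),36)]/1e3@R.T+o).astype(np.float32)
    p=cv2.remap(im,q[None,:,0].copy(),q[None,:,1].copy(),cv2.INTER_LINEAR)[0].astype(int)
    g=p[:,0]; i=np.where((g>135)&(p[:,0]>p[:,2]-5))[0]; print(x,y[i[0]],y[i[-1]],'dark inside',g[i[0]+8:i[-1]-8].min())
E
python3 prof.py; python3 dk.py
```

```text
-15 -48.5 7.0 dark inside 175
-8 -48.5 6.5 dark inside 176
0 -49.5 7.0 dark inside 177
8 -48.5 6.5 dark inside 182
15 -49.0 7.0 dark inside 165
tcp deck [ -6.4 -91.4  27.8] [-1.  -3.5  0.7] 37.2
```

play_rows(dp=[[0.3,0,0],[0.3,0,0],[0.3,0,0]], roll=[0,0,0], grip=[0,0,0])

```text
time: 37.5
position: [0.5084, 0.1528, 0.0579]
ee_rot: [[0.072, 0.997, -0.0], [0.997, -0.072, -0.001], [-0.001, 0.0, -1.0]]
contact_force: [-0.0, -5.1, 2.0]
finger_gap: -0.0004
grip_force: 2.5
```

play_rows(dp=[[0.3,0,0],[0.3,0,0],[0.3,0,0]], roll=[0,0,0], grip=[0,0,0])

```text
time: 37.8
position: [0.5084, 0.1529, 0.0579]
ee_rot: [[0.072, 0.997, -0.0], [0.997, -0.072, -0.001], [-0.001, 0.0, -1.0]]
contact_force: [0.1, -6.2, 0.9]
finger_gap: 0.0
grip_force: 3.0
```

play_rows(dp=[[0.3,0,0],[0.3,0,0],[0.3,0,0]], roll=[0,0,0], grip=[0,0,0])

```text
time: 38.1
position: [0.5084, 0.1528, 0.0579]
ee_rot: [[0.072, 0.997, -0.0], [0.997, -0.072, -0.002], [-0.002, 0.0, -1.0]]
contact_force: [-0.6, -7.1, 1.1]
finger_gap: -0.0001
grip_force: 3.5
```

play_rows(dp=[[-1,0,0],[-4,0,0],[-10,0,0],[-16,0,-5],[-20,0,-30],[-20,0,-60],[-20,0,-90],[-50,0,-120],[-95,0,-130],[-140,0,-130],[-180,0,-130],[-200,0,-130]], roll=[0,0,0,0,0,0,0,0,0,0,0,0], grip=[0,0,0,0,0,0,0,0,0,0,0,0])

```text
time: 39.3
position: [0.4938, -0.0486, 0.1887]
ee_rot: [[0.075, 0.997, 0.001], [0.997, -0.075, -0.0], [-0.0, 0.001, -1.0]]
contact_force: [-0.2, 1.0, 0.4]
finger_gap: -0.0002
grip_force: 0.0
```

play_rows(dp=[[0,0,0],[0,0,0]], roll=[0,0], grip=[0,0])

```text
time: 39.5
position: [0.4941, -0.0459, 0.1882]
ee_rot: [[0.073, 0.997, 0.001], [0.997, -0.073, 0.001], [0.001, 0.001, -1.0]]
contact_force: [-0.2, 0.1, 0.1]
finger_gap: 0.0002
grip_force: 0.0
```

```bash
python3 prof.py
python3 - <<'E'
from fit import *
s=np.load('deck.npy');R=Rdeck(s[2]);o=np.r_[s[:2],.037]
D=[]
for i in range(4):
    im,d=cap('top'); D.append(np.where(d>0,d,np.nan))
d=np.nanmedian(D,0)
# heights over felt at prism tops, per prism centre
for y in(0,-14,-28,-42):
    row=[]
    for x in(-18,-9,0,9,18):
        q=w2px('top',np.array([[x,y+dy,36] for dy in(-3,0,3)])/1e3@R.T+o).round().astype(int)
        P=px2w('top',q,d=d[q[:,1],q[:,0]]); row.append(round(np.nanmedian(((P-o)@R)[:,2])*1e3,1))
    print(y,row)
x=np.arange(-34,34,.5)
for im,n in((cap('side')[0],'side'),(im,'top')):
  for y in(2,-12,-26,-42):
    q=w2px(n,np.c_[x,np.full(len(x),y),np.full(len(x),36)]/1e3@R.T+o).astype(np.float32)
    p=cv2.remap(im,q[None,:,0].copy(),q[None,:,1].copy(),cv2.INTER_LINEAR)[0].astype(int)
    i=np.where((p[:,1]>125)&(p[:,0]>p[:,2]))[0]; print(n,y,x[i[0]],x[i[-1]])
E
```

```text
-15 -47.5 6.5 dark inside 177
-8 -47.5 6.5 dark inside 177
0 -48.0 6.5 dark inside 178
8 -47.5 6.0 dark inside 180
15 -48.0 6.5 dark inside 170
0 [np.float64(35.6), np.float64(36.5), np.float64(35.0), np.float64(36.0), np.float64(34.0)]
-14 [np.float64(35.0), np.float64(35.1), np.float64(35.1), np.float64(34.8), np.float64(33.6)]
-28 [np.float64(34.2), np.float64(33.9), np.float64(34.8), np.float64(34.9), np.float64(34.8)]
-42 [np.float64(35.0), np.float64(35.2), np.float64(35.2), np.float64(34.5), np.float64(35.2)]
side 2 -23.0 21.0
side -12 -23.5 22.0
side -26 -22.5 21.0
side -42 -22.5 22.0
top 2 -23.5 23.0
top -12 -23.0 21.0
top -26 -24.0 33.5
top -42 -23.5 21.5
```

All four prisms stand at the right height (about 35 mm at the top with a 1 mm depth bias), lie between the lips, and show no gaps. Handing in.

```bash
python3 -c "
from bench import env
print(env.hand_in())"
```

```text
the job is handed in; nothing more can be done
None
```

The two loose prisms are back in the rack in alternating order and the follower is slid up so the row is closed; I handed the job in at about 40 s. Prism grip peaked at a measured 8.7 N and the final push at about 7 N. No verdict came back. I took no reading of the spectacles, bottle, pen or register afterwards, but the moves were planned clear of them.

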